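# Pin down the shaker's hold-down bar and set its speed

## Task

Swing the shaker's hold-down bar all the way down over the two jars. Then fetch the ball-lock pin from its stand, squeezing its two buttons, slide it down through the bar and the bracket below until its head sits on the bar, and let go so that its balls lock underneath. Last, turn the dial sleeve on the control box to mark 4 (four dots), let it go, and leave the jars and the other things standing where they are.

Things in the scene. Friction and masses are not known exactly. Their poses are not given: they have to be found in the camera images.
- shaker: Low white shaker with a 190 x 230 mm steel platform on top, 75 mm above the bench; origin at the centre of its underside, z up. A hinged hold-down bar runs along its y: the hinge post is at +y, a steel bracket with a hole at -y; two small amber jars stand between them. Fixed to the bench
- lock_hole (a point): Where the pin goes: centre of the bar tab's hole at the bar's top face when the bar is down, 160 mm above the bench (a point fixed on the shaker; z up, +y towards the hinge). 16.5 mm chamfered holes go through the bar's tab (44 x 44 mm, 10 mm thick) and the bracket plate straight below it (12 mm thick, on two walls 36 mm apart, free space of 60 mm beneath): 22 mm in all
- bar_hinge (a point): Axle of the hold-down bar, between two cheeks whose tops are 165 mm above the bench; 173 mm from lock_hole along +y of the shaker, 155 mm above the bench; same axes as lock_hole (the axle lies along x)
- bar (a joint): Angle (rad) of the aluminium hold-down bar: 0 = down, level, on its stop, holes in line; 0.45 to 0.85 at the start; 1.2 = highest. 10 mm thick, 30 mm wide, 195 mm from axle to end; it runs from bar_hinge to -y of the shaker and its top is 160 mm above the bench when down. Stiff, stays where left; 2 to 6 N square to its face half-way out moves it, pushing straight down from above will do
- pin_head (a point): Centre of the ball-lock pin's head (z up along the pin). Head 54 mm tall, 27 mm either way of this point: a steel disc at the bottom (35 mm across, 8 mm high), a 30 x 34 mm cap on top, and between them two metal buttons (pads 28 mm wide, 32 mm tall) facing +x and -x of this frame, 46 mm over both, 36 mm when squeezed. The pin weighs about 0.17 kg and stands upright in its stand
- pin_tip (a point): Tip of the pin's steel shank, 75 mm below pin_head on the pin's axis. The shank is 14 mm across, 48 mm long, the last 7 mm tapered to 7 mm; two locking balls (23 mm across both when out) face +x and -x, 26 to 33 mm below the underside of the head. In the stand the shank hangs in a wide hole that the balls pass freely
- pin_pad_a (a joint): Travel (m) of the squeeze buttons (both move together): 0 = let go, 0.005 = fully squeezed, which takes 7 N from each finger; use 15 N or more. They spring back when let go
- pin_ball_a (a joint): Travel (m) of the locking balls: 0 = out (locking), 0.005 = drawn into the shank. Linked to the buttons: they are in only while the buttons are fully squeezed. With the balls out the pin does not pass the 16.5 mm holes either way; squeezed it slides freely
- stand_hole (a point): Centre of the pin stand's hole (26 mm), on top of its 90 x 90 mm grey plate, 95 mm above the bench; the pin's shank hangs in it. The stand is a plate on two side walls, 120 x 100 mm at the foot
- sleeve_grip (a point): On the vertical axis of the black ribbed dial sleeve (48 mm across, 34 mm tall), 72 mm above the bench, the height to grip it; its top is at 88 mm. It stands on a grey control box, 130 x 140 mm, 50 mm high, fixed to the bench. A white line on its top and side points along +x of this frame to the mark it is set to
- sleeve (a joint): Angle (rad) of the dial sleeve, growing clockwise seen from above, click stops 0.4 apart: 0 = mark 1 (one dot on the box), 0.4 = 2 (two dots), 0.8 = 3, 1.2 = 4 (four dots), 1.6 = 5, 2.0 = 6; end stops at 0 and 2.0. Starts at mark 1, 2 or 3. About 0.1 N m passes a click; let go, it settles in the nearest one
- jar1: Bystander: the one nearer the hinge post of the two small amber jars standing on the shaker under the bar (44 mm across, 70 mm tall); origin at the centre of its underside, z up
- jar2: Bystander: the other small amber jar on the shaker, the same size; origin at the centre of its underside, z up
- amber_bottle: Bystander: amber bottle with white cap, 60 mm across, 110 mm tall; origin at the centre of its underside, z up
- clear_bottle: Bystander: clear glass bottle with white cap, 66 mm across, 120 mm tall; origin at the centre of its underside, z up
- white_jar: Bystander: white plastic jar, 72 mm across, 120 mm tall; origin at the centre of its underside, z up
- flask: Bystander: long-necked glass flask with stopper, 90 mm across, 215 mm tall; origin at the centre of its underside, z up
- carton: Bystander: brown cardboard block, 60 x 130 x 45 mm; origin at the centre of its underside, z up
- syringe: Bystander: capped plastic syringe lying flat, about 165 mm long, 30 mm high; origin at the centre of its underside, z up
Things that resemble listed ones, but are neither listed nor needed, are in the scene too. What is shaped like the part that bears sleeve_grip but green is not meant.

How it is judged:
On the way, in this order (a step that is already met when the one before it is completed fails the run):
1. the bar is all the way down (value of joint bar below 0.03 rad), for 0.2 s.
2. the pin is through both holes with its buttons squeezed, its head near the bar (value of joint bar below 0.03 rad and z of pin_head in the frame of lock_hole below 0.033 m and horizontal distance between pin_head and lock_hole below 0.005 m and value of joint pin_ball_a above 0.003 m).
3. the pin is let go with its head on the bar and its balls out beneath the bracket (value of joint bar below 0.03 rad and z of pin_head in the frame of lock_hole between 0.022 and 0.031 m and horizontal distance between pin_head and lock_hole below 0.005 m and angle between pin_head's own z axis and vertical below 0.12 rad and value of joint each of pin_ball_a, pin_pad_a below 0.001 m and contact force between the fingers and pin below 0.3 N), for 0.2 s.
4. the dial sleeve is at mark 4 (value of joint sleeve between 1.1 and 1.3 rad), for 0.2 s.
At the end, for the whole second after the job is handed in: The bar is down (within 0.03 rad), the pin stands upright (within 0.12 rad) in the holes, centred within 5 mm, its head centre 22 to 31 mm above the bar's top face (27 = resting on it), its buttons and balls fully out (within 1 mm), and the sleeve is in click stop 4 (1.1 to 1.3 rad) (all of step 4 and value of joint bar below 0.03 rad and z of pin_head in the frame of lock_hole between 0.022 and 0.031 m and horizontal distance between pin_head and lock_hole below 0.005 m and angle between pin_head's own z axis and vertical below 0.12 rad and value of joint each of pin_ball_a, pin_pad_a below 0.001 m); the robot touches nothing.
It fails at once if a jar on the shaker is tipped or shoved by more than 20 mm (distance of any of jar1, jar2 from where it was at the start of the episode above 0.02 m or angle between any of jar1, jar2's own z axis and vertical above 0.4 rad).
It fails at once if another bystander is moved by more than 30 mm (distance of any of amber_bottle, clear_bottle, white_jar, flask, carton, syringe from where it was at the start of the episode above 0.03 m).
It also fails if it takes over 70 s, if anything falls off the work surface, if the arm or the gripper's body presses on something with over 40 N, if the wrist force passes 120 N, or if a joint passes its speed limit or range.

## Robot

A 6-joint arm with a two-finger parallel gripper is mounted at the origin on the work surface. World frame = base frame: x ahead of the robot, y to its left, z up, the work surface at z = 0. Lengths are in m, angles in rad, forces in N, time in s.
With the tool pointing down it reaches from about 0.375 to 0.925 m from the base axis. Payload 5.7 kg.
Tool frame: the origin (TCP) lies on the centre line of the jaws, within the pads' length; the fingertips stand 19 mm ahead of it and the grasp point (between the pads) is the TCP (manip.nose_length is the z of the fingertips in the tool frame, in m); z points along the fingers, y is the line along which they close (so a half turn about z gives the same grasp; the last joint's range is limited). The gripper opens to 88 mm and grips with 3 to 60 N. Pads are 20 mm wide; open, the fingers measure 115 mm over their backs; the gripper's body (75 mm by 178 mm) begins 61 mm behind the grasp point.
Start: joints at [-1.463, 0.359, 1.51, -0, 1.272, -0.115], TCP at [0.133, -0.585, 0.242] pointing down, gripper open.
Joint ranges: [-2.97, 2.97], [-1.01, 2.36], [0.21, 2.38], [-0.96, 4.11], [0.2, 2.71], [-2.98, 2.98]. Speed limits (rad/s): [2.39, 2.39, 3.14, 3.14, 3.14, 3.14].

## Interface

Orientations are given as a rotation vector (axis times angle).
In Python, from bench import manip gives the robot as it stands.
- The arm moves only by the tool drive_tool, never from a script. Its argument "commands" is a list of rows, each a list of 7 numbers: the shift along the tool's x, y, z in m, then the turn, a rotation vector about the tool's x, y, z in rad, then the opening, from -1 (shut) to 1 (fully open), so that 0 is half open. A call has 1 to 12 rows; each row shifts and turns the commanded pose from where the row before left it, along the tool's axes as they then stand; what a row does not reach is not made up. A row lasts 1/12 s, in which the tool goes at most 41.7 mm and 7.16 degrees, less where a joint would pass 70% of its speed; a pose out of reach is approached as far as the arm can. A call is refused whole if a number of a shift passes 0.0417 or a number of a turn 0.125, either way. A call with a gripper value outside its range is refused whole. The fingers move at their own pace and stop on an object; "force" is the grip in N (left out, the last holds). Time passes only in rows, so rows that do not move let the fingers close. It gives the time, the measured TCP pose, the force, the opening and the grip force at its end, in the units of the state.
- manip.get_state(): the state, without advancing time (a new reading comes with each control period).
- manip.get_image(name): name is "side" or "top"; returns the picture (400x640x3 uint8, blue, green, red); there is no depth.
- manip.camera_model(name): a dict with "intrinsics" (3x3 intrinsics, pixels), "xyz" and "attitude" of the camera in the world. Camera axes: x right, y up, looking along -z (the intrinsics and any distortion apply to the point x, -y, -z); pixel columns grow to the right and rows downward; lengths in m; the calibration is good to about 2 mm. A picture is of the moment at which its call begins. camera_model takes no time and is no camera call.
- manip.sign_off(): hands the job in; it is judged then, once.
The state is a dict: "clock": time; "joint_pos": joint angles; "dq": joint speeds; "joint_torque": joint torques, N m; "eef_pos": TCP position; "tcp_rot": TCP orientation; "force": force on the tool from outside, world axes, zero at the start; "moment": the same for the moment, N m; "width": opening from 0.0 (shut) to 1.0 (fully open); "finger_force": force on a finger pad.
Only numpy, scipy, OpenCV 4.12 (cv2) and the standard library are available. Lean on these libraries where they do the work, as an engineer would, in place of code of your own. Each camera call takes 0.05 s, during which the arm holds its last target. There are 200 camera calls.

## Working session

There is one attempt and no reset: what is moved stays moved. The work goes in short steps, Python scripts to look and compute and a tool call to move; the robot and the scene stay as the last step left them, time stands still between calls to the robot, and variables do not carry over. Pictures are saved under pics/ and viewed, at most 10 in all, crops included, and the job is handed in when it is done.

Besides the shell and the picture viewer there is one more tool, called by a JSON object that holds its "op" and its "data". drive_tool: Moves the arm, as the interface text tells. Its arguments: {"type":"object","properties":{"commands":{"type":"array"},"force":{"type":"number"}},"required":["commands"]}

```bash
mkdir -p pics; ls
cat > h.py <<'E'
import numpy as np, cv2
from bench import manip
from scipy.spatial.transform import Rotation as R
def cam(n):
    m=manip.camera_model(n); K=np.array(m["intrinsics"]); p=np.array(m["xyz"]); a=np.array(m["attitude"])
    Rm=a if a.shape==(3,3) else (R.from_rotvec(a).as_matrix() if a.size==3 else R.from_quat(a).as_matrix())
    return K,p,Rm,m
def ray(n,u,v):
    K,p,Rm,_=cam(n); d=np.linalg.inv(K)@[u,v,1]; return p,Rm@(d*[1,-1,-1])
def onz(n,u,v,z):
    p,d=ray(n,u,v); return p+d*(z-p[2])/d[2]
def proj(n,X):
    K,p,Rm,_=cam(n); c=Rm.T@(np.array(X)-p); q=K@(c*[1,-1,-1]); return q[:2]/q[2]
def tri(u1,u2):
    p,d=ray("top",*u1);q,e=ray("side",*u2)
    s=np.linalg.lstsq(np.c_[d,-e],q-p,rcond=None)[0]; a=p+d*s[0];b=q+e*s[1]
    return (a+b)/2,np.linalg.norm(a-b)
E
python3 - <<'E'
from h import *
for n in("top","side"):
    cv2.imwrite(f"pics/{n}0.png",manip.get_image(n)); print(cam(n)[3])
s=manip.get_state();print(s)
E
```

```text
pics
{'intrinsics': array([[363.59955317,   0.        , 323.38136129],
       [  0.        , 363.59955317, 202.38755528],
       [  0.        ,   0.        ,   1.        ]]), 'xyz': array([ 0.34493659, -0.07168464,  1.34140353]), 'attitude': array([ 0.10694571, -0.13485578, -1.55267868])}
{'intrinsics': array([[384.88072144,   0.        , 310.65926011],
       [  0.        , 384.88072144, 197.59309729],
       [  0.        ,   0.        ,   1.        ]]), 'xyz': array([ 0.29792451, -0.70481051,  0.87956909]), 'attitude': array([ 0.6995645 , -0.12733079, -0.32021706])}
{'clock': 0.1, 'joint_pos': array([-1.46309363e+00,  3.59418547e-01,  1.51130731e+00, -6.41420134e-06,
        1.27247543e+00, -1.15098899e-01]), 'dq': array([ 0.00091463, -0.00171635, -0.0016474 ,  0.00011937,  0.00062731,
       -0.00093749]), 'joint_torque': array([ 5.88663515e-04, -5.16357315e+01, -2.71406525e+01,  6.76588551e-02,
        2.76088959e-02, -2.36073407e-05]), 'eef_pos': array([ 0.13250648, -0.58459605,  0.24090863]), 'tcp_rot': array([-3.12052000e+00, -3.49076613e-01,  2.83318673e-07]), 'force': array([0.26743655, 0.30736143, 0.85118142]), 'moment': array([ 0.02527238, -0.00214465, -0.00736447]), 'finger_force': 0.0, 'width': 0.9978127416608479}
```

View pics/top0.png

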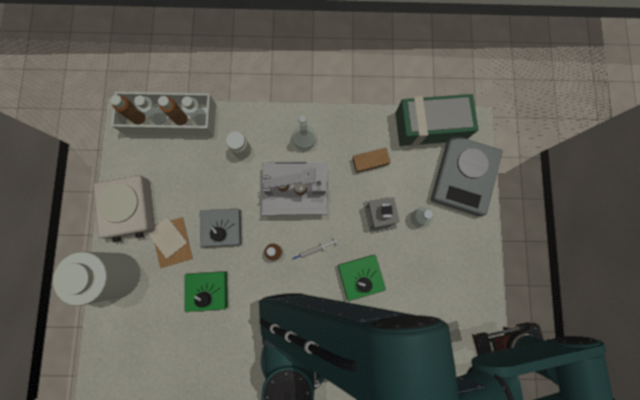

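View pics/side0.png

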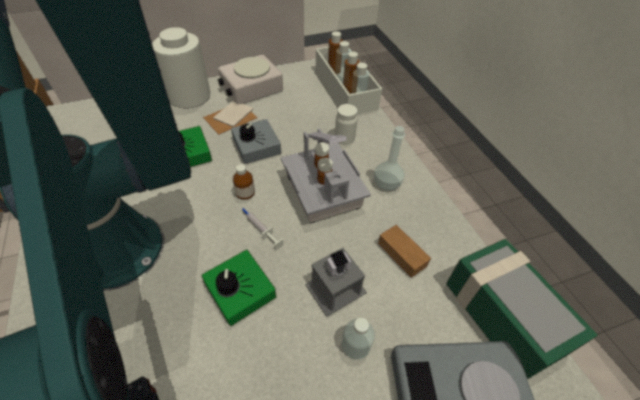

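Top view: the shaker is at about (294,190), the pin stand with its pin at (382,213) and the grey control box at (220,228). Dials that could be confused: grey (220,228), green (205,292) and green (362,278). The grey one is meant. The only pin-like thing is at (386,211). I'll check these in close crops.

Run:
```python
from h import *
t=cv2.imread("pics/top0.png");s=cv2.imread("pics/side0.png")
def c(im,x,y,w,h,W,H): return cv2.resize(im[y:y+h,x:x+w],(W,H),interpolation=cv2.INTER_CUBIC)
a=np.hstack([c(t,255,155,80,65,400,325),c(s,275,120,100,81,400,325)])
b=np.hstack([c(t,360,190,50,50,265,265),c(t,195,203,50,50,265,265),c(s,305,240,70,70,265,265)])
b=np.pad(b,((0,0),(0,5),(0,0)))
cv2.imwrite("pics/crop0.png",np.vstack([a,b]))
for n,u,v,z in [("stand","top",0,0)][:0]: pass
print(onz("top",382,213,.1),onz("top",217,233,.088),onz("top",294,190,.1), onz("top",386,211,.17))
```

```text
[ 0.50438022 -0.29532943  0.1       ] [0.42802682 0.27024464 0.088     ] [0.57999443 0.00995123 0.1       ] [ 0.50216367 -0.29587407  0.17      ]
```

View pics/crop0.png

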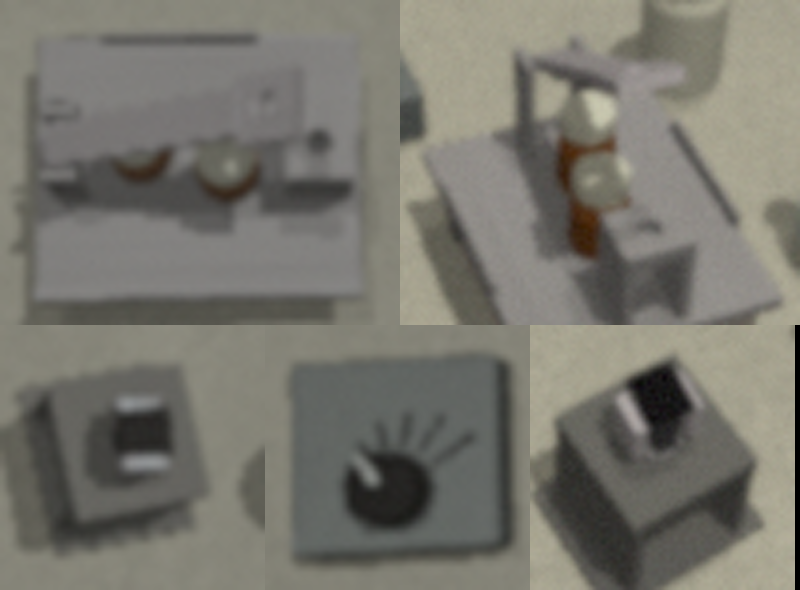

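Crops: the hinge cheeks are at top px (267,177) and (267,189), and the bracket hole at (319,183.6). The pin's metal buttons face image up and down, so about ±x world. On the dial, the white line points up-left, probably at mark 1 or 2. I'll measure positions and the marks next.

Run:
```python
from h import *
np.set_printoptions(precision=4,suppress=True)
print("hole",onz("top",319,183.6,.15),"hinge",onz("top",267,183,.165))
# platform corners (z=.075) from crop: 
for u,v in[(262,162.5),(327.5,163),(327.5,214.5),(262,215)]: print(onz("top",u,v,.075))
t=manip.get_image("top");s=manip.get_image("side")
# pin cap: dark blob near (386,211) / side (338,257); metal
for n,im,(x0,y0,x1,y1) in[("top",t,(370,195,405,230)),("side",s,(315,235,365,290)),("top",t,(200,215,245,250))]:
    g=cv2.cvtColor(im[y0:y1,x0:x1],cv2.COLOR_BGR2GRAY)
    for nm,m in(("dark",g<45),("bright",g>150)):
        nn,l,st,ce=cv2.connectedComponentsWithStats(m.astype(np.uint8))
        for i in range(1,nn):
            if st[i,4]>5:
                c=(l==i).astype(np.uint8); r=cv2.minAreaRect(cv2.findNonZero(c))
                print(n,nm,st[i,4],ce[i]+[x0,y0],np.round(r[1],1),round(r[2],1))
cv2.imwrite("pics/t1.png",t)
c=[.428,.270]
# green decoy and grey dial enlarged
a=cv2.resize(t[205:250,197:245],None,fx=8,fy=8,interpolation=cv2.INTER_CUBIC)
b=cv2.resize(s[115:163,228:282],None,fx=7.5,fy=7.5,interpolation=cv2.INTER_CUBIC)[:360]
d=np.hstack([a,b]);d=cv2.convertScaleAbs(d,alpha=1.8,beta=-20)
cv2.imwrite("pics/dial.png",d);print(d.shape)
```

```text
hole [ 0.5937 -0.0762  0.15  ] hinge [0.5896 0.095  0.165 ]
[0.6828 0.1284 0.075 ]
[ 0.6852 -0.1058  0.075 ]
[ 0.4993 -0.108   0.075 ]
[0.494 0.121 0.075]
top dark 53 [386.0377 209.6604] [6. 8.] 90.0
side dark 182 [339.0824 260.1374] [18.9 11.9] 70.0
side bright 1070 [341.4    246.3224] [37. 49.] 90.0
side bright 19 [330.9474 262.6842] [8.9 1.8] 63.4
side bright 6 [364.  284.5] [5. 0.] -90.0
top dark 135 [218.4296 234.3333] [12. 14.] 90.0
(360, 789, 3)
```

View pics/dial.png

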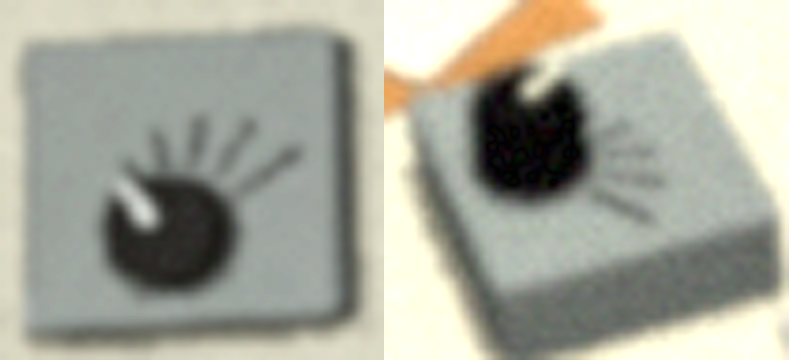

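Grey dial crop: five ticks, with outer ends near crop px (120,163), (155,130), (203,118), (252,125) and (298,152). The white line lies on or near the leftmost tick. I'll compute the angles.

Run:
```python
from h import *
np.set_printoptions(precision=4,suppress=True)
f=lambda x,y,z:onz("top",197+(x+.5)/8-.5,205+(y+.5)/8-.5,z)[:2]
ct=f(161,229,.088); cb=f(180,238,.054); print("top/base centre",ct,cb)
c=(ct+cb)/2
deg=lambda p,c: np.degrees(np.arctan2(p[1]-c[1],p[0]-c[0]))  # ccw from +x
print("line",deg(f(116,183,.088),c),deg(f(116,183,.088),f(152,222,.088)))
for a in[(120,163),(155,130),(203,118),(252,125),(298,152)]: print(deg(f(*a,.05),c))
print("ticks dir",[round(deg(f(*p,.05),f(*q,.05)),1) for p,q in[((155,130),(165,165)),((203,118),(193,165)),((252,125),(224,167)),((298,152),(240,190))]])
# box axis
print("box",deg(f(328,35,.05),f(328,305,.05)),deg(f(28,45,.05),f(28,325,.05)))
# pin triangulated cap top
for u in[(386,209.7),(385.7,210)]: print(tri(u,(339.1,260.1)), onz("top",*u,.176))
t=cv2.imread("pics/t1.png");g=cv2.cvtColor(t,cv2.COLOR_BGR2GRAY)[198:224,376:398];print(g)
```

```text
top/base centre [0.4274 0.2713] [0.4258 0.272 ]
line 44.64150222062355 44.75025323450002
42.7530772498411
17.903526766309795
-6.133830597005531
-28.813642497564985
-51.689295945670544
ticks dir [np.float64(18.9), np.float64(-8.8), np.float64(-31.0), np.float64(-55.1)]
box 2.82632453354442 3.722414654237965
(array([ 0.5117, -0.3021,  0.1392]), np.float64(0.0021127226856966575)) [ 0.5056 -0.2948  0.176 ]
(array([ 0.5114, -0.3014,  0.1381]), np.float64(0.0033110778439959534)) [ 0.5046 -0.2938  0.176 ]
[[126 128 126 122 115 112 113 113 110 105 102 103 104 104 105 104 105 108
  119 130 134 135]
 [113 114 112 108 102 101 102 102 100 100  99  99  99  99  99  99  99 103
  115 129 135 136]
 [102 102 101 101 100  99  98  99  99  99  98 100  99  99  98  99 100 100
  111 128 135 136]
 [ 99 100  99  99  99  99  98  99  98  98  98  98  99 100  99  99  99 101
  109 125 133 136]
 [100 100  99  99  99 100 101 102 101  99 100 100 100 100 101 100  99  99
  106 120 132 136]
 [ 99 100 100 100  99 101 111 119 119 116 116 117 115 113 104 100  99  99
  103 115 130 136]
 [100 100 100  98  96 101 123 139 140 
[... 1122 characters left out ...]
8 138 137 138 133 120 106  99
  100  98  99 103]
 [ 78  69  67  67  67  66  73  86 101 102 101 100 102 103 103 103 101  99
  100  99  99 100]
 [ 85  77  69  67  68  65  63  65  67  67  69  75  82  86  88  94  98 100
   99 101  99 100]
 [ 96  88  76  69  68  67  63  61  64  69  72  82  87  91  93  98  99  99
  100  99  99 100]
 [ 99  95  84  81  79  80  78  76  79  85  89  92  95  97  99 100  99 100
  101 100  99 100]
 [100  99  96  95  95  95  94  94  95  98  99  99  99 100 101 100 100  99
   99  98  98  99]
 [100 100  99 100 101 100 102 100 100 101 101 100 100  99 100  98  95  93
   92  93  99 107]
 [100 102  99 101 100 100  99 101 100 100  99  97  95  92  90  86  81  78
   80  89 106 121]]
```

Run:
```python
from h import *
np.set_printoptions(precision=4,suppress=True)
a=onz("top",386.0,204,.135);b=onz("top",387.2,215.5,.135)
print("pads",a,b,(a+b)/2,"yaw",np.degrees(np.arctan2(*(a-b)[[1,0]])))
print("cap",onz("top",386.0,209.7,.149))
print("hole c",onz("top",319,183.6,.15))
# shaker frame from platform corners
P=[onz("top",u,v,.075) for u,v in[(262,162.5),(327.5,163),(327.5,214.5),(262,215)]]
print("shaker yaw", np.degrees([np.arctan2(*(P[0]-P[1])[[0,1]]),np.arctan2(*(P[3]-P[2])[[0,1]]),np.arctan2(*(P[1]-P[2])[[1,0]]),np.arctan2(*(P[0]-P[3])[[1,0]])]))
t=cv2.imread("pics/t1.png");g=cv2.cvtColor(t,cv2.COLOR_BGR2GRAY)[176:192,310:328];print(g)
# side: bracket hole, bar end
```

```text
pads [ 0.5306 -0.3029  0.135 ] [ 0.4917 -0.3064  0.135 ] [ 0.5112 -0.3046  0.135 ] yaw 5.163856900374673
cap [ 0.5093 -0.3     0.149 ]
hole c [ 0.5937 -0.0762  0.15  ]
shaker yaw [-0.5994 -1.3309  0.6598  2.2399]
[[118 118 116 115 111 117 126 129 130 128 130 129 131 131 132 131 128 123]
 [116 115 116 114 111 116 127 130 129 129 129 129 131 132 132 130 128 122]
 [116 115 116 114 112 117 127 131 129 128 128 130 130 131 131 131 129 124]
 [116 117 116 113 112 118 127 128 125 126 128 129 130 131 131 131 129 124]
 [117 116 116 114 113 116 123 119 112 113 122 127 130 130 132 131 126 120]
 [116 115 112 109 108 110 109  95  86  89 104 120 129 132 132 130 121 114]
 [107 106 102 101 103 104  92  76  67  71  87 111 126 131 130 126 117 110]
 [ 91  92  98 101 105 104  91  74  70  72  83 107 125 130 130 125 114 108]
 [ 88  93 105 111 112 111  98  84  76  78  91 110 126 130 130 124 115 109]
 [ 91  99 112 118 119 115 108  97  91  94 108 122 129 131 131 124 114 110]
 [ 93 101 115 124 125 122 117 111 106 107 116 125 129 130 130 126 116 110]
 [ 93 100 116 126 130 127 120 114 114 113 119 127 130 131 131 127 117 112]
 [ 92  98 115 126 130 128 120 115 115 114 119 126 130 130 131 127 118 113]
 [ 89  95 112 121 124 121 115 111 111 111 115 121 125 126 126 125 118 114]
 [ 86  89 100 104 103 101  98  96  95  96  99 105 107 108 109 112 116 115]
 [ 78  78  78  77  73  73  72  72  71  72  73  76  76  76  81  95 110 114]]
```

{"op": "drive_tool", "data": {"commands": [[0,0,-0.012,0,0,-0.1226,-1],[0,0,-0.012,0,0,-0.1226,-1],[0,0,-0.012,0,0,-0.1226,-1],[0,0,-0.012,0,0,-0.1226,-1],[0,0,-0.012,0,0,-0.1226,-1],[0,0,-0.012,0,0,-0.1226,-1],[0,0,-0.012,0,0,-0.1226,-1],[0,0,-0.012,0,0,-0.1226,-1],[0,0,-0.012,0,0,-0.1226,-1],[0,0,-0.012,0,0,-0.1226,-1],[0,0,-0.012,0,0,-0.1226,-1]], "force": 20}}

```text
clock: 1.12
eef_pos: [0.1325, -0.5849, 0.374]
tcp_rot: [-2.214, -2.228, -0.001]
force: [-0.4, -0.2, -0.4]
width: 0.204
finger_force: 0.0
```

{"op": "drive_tool", "data": {"commands": [[0.029,0.023,0,0,0,0,-1],[0.029,0.023,0,0,0,0,-1],[0.029,0.023,0,0,0,0,-1],[0.029,0.023,0,0,0,0,-1],[0.029,0.023,0,0,0,0,-1],[0.029,0.023,0,0,0,0,-1],[0.029,0.023,0,0,0,0,-1],[0.029,0.023,0,0,0,0,-1],[0.029,0.023,0,0,0,0,-1],[0.029,0.023,0,0,0,0,-1]]}}

```text
clock: 1.95
eef_pos: [0.363, -0.2933, 0.3737]
tcp_rot: [2.221, 2.222, 0.0]
force: [1.2, -0.4, 0.1]
width: 0.003
finger_force: 0.0
```

{"op": "drive_tool", "data": {"commands": [[0.029,0.023,0,0,0,0,-1],[0.029,0.023,0,0,0,0,-1],[0.029,0.023,0,0,0,0,-1],[0.029,0.023,0,0,0,0,-1],[0.029,0.023,0,0,0,0,-1],[0.029,0.023,0,0,0,0,-1],[0.029,0.023,0,0,0,0,-1],[0.029,0.023,0,0,0,0,-1],[0.029,0.023,0,0,0,0,-1],[0,0,0,0,0,0,-1],[0,0,0,0,0,0,-1]]}}

```text
clock: 2.87
eef_pos: [0.5697, -0.0324, 0.373]
tcp_rot: [-2.216, -2.225, 0.001]
force: [-0.4, -0.5, 0.1]
width: 0.004
finger_force: 0.0
```

{"op": "drive_tool", "data": {"commands": [[0.019,0.025,0,0,0,0,-1],[0,0,0.02,0,0,0,-1],[0,0,0.02,0,0,0,-1],[0,0,0.02,0,0,0,-1],[0,0,0.015,0,0,0,-1],[0,0,0.015,0,0,0,-1],[0,0,0.015,0,0,0,-1],[0,0,0.015,0,0,0,-1],[0,0,0.015,0,0,0,-1],[0,0,0.015,0,0,0,-1],[0,0,0.015,0,0,0,-1],[0,0,0,0,0,0,-1]]}}

```text
clock: 3.87
eef_pos: [0.5914, -0.0162, 0.2061]
tcp_rot: [-2.22, -2.218, 0.006]
force: [-1.6, -0.1, 0.2]
width: 0.004
finger_force: 0.0
```

{"op": "drive_tool", "data": {"commands": [[0,0,0.006,0,0,0,-1],[0,0,0.006,0,0,0,-1],[0,0,0.006,0,0,0,-1],[0,0,0.004,0,0,0,-1],[0,0,0.003,0,0,0,-1],[0,0,0.002,0,0,0,-1],[0,0,0.002,0,0,0,-1],[0,0,0,0,0,0,-1]]}}

```text
clock: 4.53
eef_pos: [0.5943, -0.0147, 0.1795]
tcp_rot: [-2.221, -2.222, -0.0]
force: [-1.0, 0.2, 0.2]
width: 0.008
finger_force: 0.0
```

Run:
```python
from h import *
t=manip.get_image("top");s=manip.get_image("side")
c=lambda im,x,y,w,h: cv2.resize(im[y:y+h,x:x+w],(400,400*h//w),interpolation=cv2.INTER_CUBIC)
cv2.imwrite("pics/bar.png",np.hstack([c(t,250,140,100,90),c(s,265,90,120,108)]))
s=manip.get_state();print(s["eef_pos"],s["force"],s["moment"])
```

```text
[ 0.5941842  -0.01467522  0.17967361] [ 1.20376953  0.73217846 -0.44568743] [-0.04349881 -0.10925248  0.07141036]
```

View pics/bar.png

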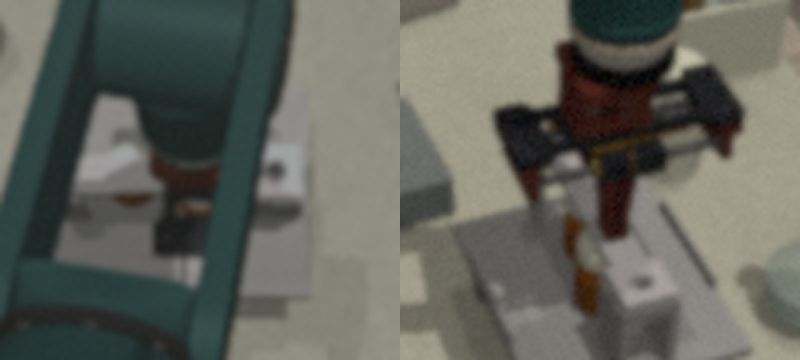

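The gripper is on the bar. The tab seems to lie on the bracket, with its hole at side crop (645,280). I'll press a little more to feel the stop.

{"op": "drive_tool", "data": {"commands": [[0,0,0.002,0,0,0,-1],[0,0,0.002,0,0,0,-1],[0,0,0,0,0,0,-1],[0,0,0,0,0,0,-1],[0,0,0,0,0,0,-1]]}}

```text
clock: 5.05
eef_pos: [0.5944, -0.0147, 0.1791]
tcp_rot: [2.22, 2.222, 0.002]
force: [-8.5, 1.1, 24.5]
width: 0.007
finger_force: 11.9
```

{"op": "drive_tool", "data": {"commands": [[0,0,-0.02,0,0,0,-1],[0,0,-0.03,0,0,0,-1],[0,0,-0.03,0,0,0,-1],[0,0,-0.03,0,0,0,-1],[-0.032,-0.009,-0.02,0,0,-0.04,1],[-0.032,-0.009,0,0,0,-0.04,1],[-0.032,-0.009,0,0,0,0,1],[-0.032,-0.009,0,0,0,0,1],[-0.032,-0.009,0,0,0,0,1],[-0.032,-0.009,0,0,0,0,1],[-0.032,-0.009,0,0,0,0,1],[-0.032,-0.009,0,0,0,0,1]]}}

```text
clock: 6.05
eef_pos: [0.5386, -0.2763, 0.3057]
tcp_rot: [-2.13, -2.309, -0.0]
force: [0.2, -0.4, -1.0]
width: 0.571
finger_force: 0.0
```

Run:
```python
from h import *
np.set_printoptions(precision=4,suppress=True)
t=manip.get_image("top");s=manip.get_image("side")
cv2.imwrite("pics/t2.png",t);cv2.imwrite("pics/s2.png",s)
c=lambda im,x,y,w,h: cv2.resize(im[y:y+h,x:x+w],(400,400*h//w),interpolation=cv2.INTER_CUBIC)
cv2.imwrite("pics/pin2.png",np.vstack([np.hstack([c(t,250,140,100,70),c(s,265,120,120,84)]),np.hstack([c(t,340,160,100,75),c(s,280,200,120,90)])]))
s=manip.get_state();print(s["eef_pos"],s["force"],R.from_rotvec(s["tcp_rot"]).as_matrix()[:,0])
```

```text
[ 0.5383 -0.2794  0.3055] [ 0.0846  0.5103 -0.728 ] [-0.0763  0.9971 -0.002 ]
```

View pics/pin2.png

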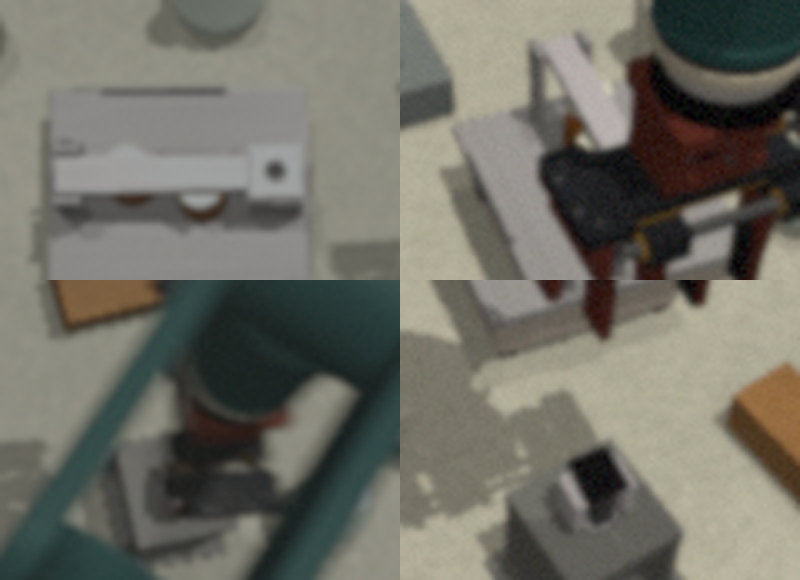

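Run:
```python
from h import *
np.set_printoptions(precision=4,suppress=True)
t=cv2.imread("pics/t2.png");s=cv2.imread("pics/s2.png")
g=cv2.cvtColor(t,cv2.COLOR_BGR2GRAY)
sub=g[176:190,312:326].astype(float); w=np.clip(120-sub,0,None)
# restrict to hole blob
w[:, :2]=0; yy,xx=np.mgrid[176:190,312:326]; 
u,v=(w*xx).sum()/w.sum(),(w*yy).sum()/w.sum(); print(sub.astype(int)); print("hole px",u,v,onz("top",u,v,.16))
print("tab",onz("top",250+276/4,140+172/4,.16))
# side hole? pin cap top
print("pin side guess",onz("side",340,256.4,.149), "top cap",onz("top",386.0,209.7,.149))
for X in([.5093,-.300,.149],[.5112,-.3046,.149]): print(proj("side",X),proj("top",X))
gs=cv2.cvtColor(s,cv2.COLOR_BGR2GRAY)[244:276,322:358]; print(gs)
```

```text
[[147 150 151 151 152 153 154 154 154 154 154 154 152 147]
 [149 156 158 157 159 160 160 159 159 159 159 158 157 148]
 [150 156 161 160 160 160 159 158 160 160 161 160 156 149]
 [151 157 161 160 158 152 147 147 152 159 160 159 156 148]
 [151 156 160 156 146 128 116 118 133 151 159 160 157 147]
 [152 156 159 153 130  99  82  85 109 139 156 161 156 147]
 [152 156 159 149 120  83  69  71  93 129 153 160 156 144]
 [153 157 160 150 125  95  78  82  99 130 154 160 156 143]
 [151 157 159 155 140 118 104 105 121 143 157 160 156 142]
 [151 157 160 159 153 144 134 135 143 154 159 160 156 143]
 [147 156 160 160 159 158 154 155 157 159 160 159 157 146]
 [140 156 160 160 159 159 159 160 159 160 160 159 157 147]
 [131 147 152 151 150 147 148 148 148 148 148 148 147 140]
 [113 123 125 125 123 120 121 122 122 123 120 120 122 125]]
hole px 318.3963133640553 182.17281105990784 [ 0.5964 -0.0741  0.16  ]
tab [ 0.5936 -0.0762  0.16  ]
pin side guess [ 0.5154 -0.2994  0.149 ] top cap [ 0.5093 -0.3     0.149 ]
[337.54   257.3877] [386.0149 209.7108]
[339.1227 258.8462] [387.3881 209.1655]
[[117 118 128 ... 169 167 165]
 [115 114 123 ... 167 171 170]
 [117 117 119 ... 172 170 170]
 ...
 [ 95  96  92 ...  93  95  93]
 [ 93  95  92 ...  95  93  91]
 [ 94  96  96 ...  96  95  94]]
```

Bar is down: the tab hole is at top px (318.4,182.2), giving about (0.596,-0.074). The pin is about (0.511,-0.302), its buttons facing ±x with a small yaw. I'll go above it and down.

{"op": "drive_tool", "data": {"commands": [[-0.0205,-0.0286,0,0,0,0,1],[0,0,0.02,0,0,0,1],[0,0,0.025,0,0,0,1],[0,0,0.025,0,0,0,1],[0,0,0.025,0,0,0,1],[0,0,0.02,0,0,0,1],[0,0,0.015,0,0,0,1],[0,0,0,0,0,0,1],[0,0,0,0,0,0,1]]}}

```text
clock: 6.9
eef_pos: [0.5121, -0.2966, 0.1751]
tcp_rot: [-2.128, -2.308, -0.0]
force: [0.8, -0.3, 0.9]
width: 1.003
finger_force: 0.0
```

Run:
```python
from h import *
np.set_printoptions(precision=4,suppress=True)
t=manip.get_image("top");s=manip.get_image("side")
cv2.imwrite("pics/t3.png",t);cv2.imwrite("pics/s3.png",s)
c=lambda im,x,y,w,h: cv2.resize(im[y:y+h,x:x+w],(400,400*h//w),interpolation=cv2.INTER_CUBIC)
st=manip.get_state();e=st["eef_pos"];print(e,st["force"],R.from_rotvec(st["tcp_rot"]).as_matrix()[:,0])
for z in (e[2]-.019,):
  print(proj("side",[e[0],e[1],z]),proj("top",[e[0],e[1],z]))
  for d in(.044,-.044): print(proj("side",[e[0]+d,e[1]+.08*d,z]))
cv2.imwrite("pics/pin3.png",np.hstack([c(t,345,170,80,80),c(s,300,200,80,80)]))
```

```text
[ 0.5132 -0.2977  0.1768] [ 0.9024  0.216  -0.5513] [-0.0809  0.9967 -0.0009]
[339.0245 253.9064] [385.808  208.1842]
[356.7576 247.1182]
[320.7852 260.8883]
```

View pics/pin3.png

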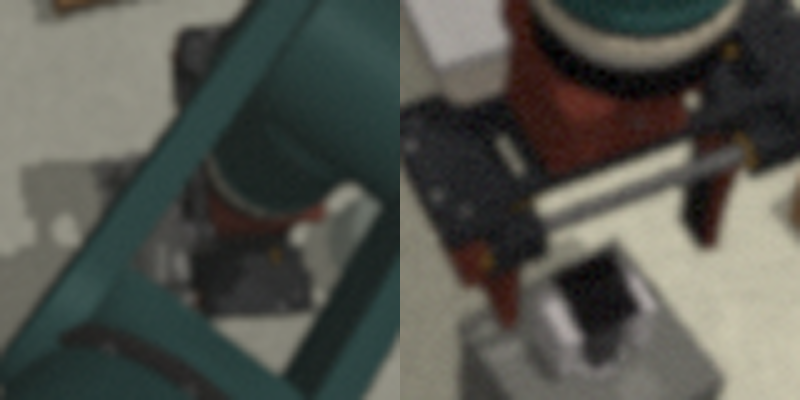

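Fingers straddle the pin: the tips are at side crop (510,325) and (708,245), with the pin head between. I'll shift slightly and descend.

{"op": "drive_tool", "data": {"commands": [[-0.005,-0.001,0,0,0,0,1],[0,0,0.012,0,0,0,1],[0,0,0.012,0,0,0,1],[0,0,0.012,0,0,0,1],[0,0,0.01,0,0,0,1],[0,0,0.006,0,0,0,1],[0,0,0,0,0,0,1],[0,0,0,0,0,0,1]]}}

```text
clock: 7.67
eef_pos: [0.5119, -0.3029, 0.1238]
tcp_rot: [2.13, 2.309, 0.0]
force: [-0.0, 0.4, -0.2]
width: 0.998
finger_force: 0.0
```

{"op": "drive_tool", "data": {"commands": [[0,0,0,0,0,0,-1],[0,0,0,0,0,0,-1],[0,0,0,0,0,0,-1],[0,0,0,0,0,0,-1],[0,0,0,0,0,0,-1],[0,0,0,0,0,0,-1],[0,0,0,0,0,0,-1],[0,0,0,0,0,0,-1],[0,0,0,0,0,0,-1]], "force": 25}}

```text
clock: 8.42
eef_pos: [0.5116, -0.3027, 0.1237]
tcp_rot: [-2.13, -2.309, 0.0]
force: [-0.2, 0.0, 1.5]
width: 0.409
finger_force: 25.0
```

{"op": "drive_tool", "data": {"commands": [[0,0,-0.015,0,0,0,-1],[0,0,-0.025,0,0,0,-1],[0,0,-0.03,0,0,0,-1],[0,0,-0.03,0,0,0,-1],[0,0,-0.03,0,0,0,-1],[0,0,-0.03,0,0,0,-1],[0,0,-0.01,0,0,0,-1],[0,0,0,0,0,0,-1]]}}

```text
clock: 9.08
eef_pos: [0.5131, -0.3037, 0.2963]
tcp_rot: [2.126, 2.305, 0.001]
force: [-0.8, -0.9, -3.2]
width: 0.402
finger_force: 25.0
```

{"op": "drive_tool", "data": {"commands": [[0.015,0.007,0,0,0,0,-1],[0.025,0.0115,0,0,0,0,-1],[0.025,0.0115,0,0,0,0,-1],[0.025,0.0115,0,0,0,0,-1],[0.025,0.0115,0,0,0,0,-1],[0.025,0.0115,0,0,0,0,-1],[0.025,0.0115,0,0,0,0,-1],[0.025,0.0115,0,0,0,0,-1],[0.0156,0.0076,0,0,0,0,-1],[0.015,0.0075,0,0,0,0,-1],[0,0,0,0,0,0,-1],[0,0,0,0,0,0,-1]]}}

```text
clock: 10.08
eef_pos: [0.5952, -0.0738, 0.291]
tcp_rot: [-2.126, -2.308, 0.003]
force: [0.7, -0.9, -2.3]
width: 0.405
finger_force: 25.0
```

Run:
```python
from h import *
np.set_printoptions(precision=4,suppress=True)
t=manip.get_image("top");s=manip.get_image("side")
cv2.imwrite("pics/t4.png",t);cv2.imwrite("pics/s4.png",s)
c=lambda im,x,y,w,h: cv2.resize(im[y:y+h,x:x+w],(400,400*h//w),interpolation=cv2.INTER_CUBIC)
st=manip.get_state();e=st["eef_pos"];print(e,st["force"],st["width"],R.from_rotvec(st["tcp_rot"]).as_matrix())
print("expected tip side",proj("side",[e[0],e[1],e[2]-.077]),"disc bottom",proj("side",[e[0],e[1],e[2]-.029]),"hole side",proj("side",[.5964,-.0741,.16]))
cv2.imwrite("pics/pin4.png",np.hstack([c(t,280,150,80,80),c(s,300,110,80,80)]))
```

```text
[ 0.5953 -0.075   0.2919] [-0.4034  0.8967 -1.1128] 0.4049297538213396 [[-0.0804  0.9968 -0.0029]
 [ 0.9968  0.0804  0.0002]
 [ 0.0004 -0.0029 -1.    ]]
expected tip side [337.4398 159.8287] disc bottom [338.6703 145.2653] hole side [336.4152 174.8378]
```

View pics/pin4.png

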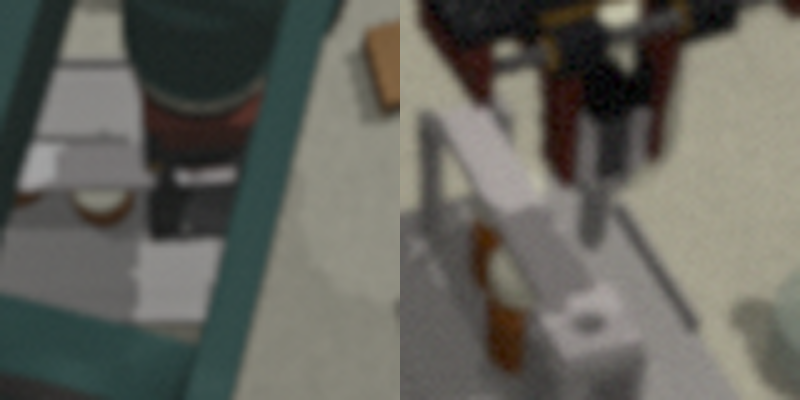

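Side crop: the shank tip is at (338.4,159.6), within 1 px of where it is expected, and the tab hole is at (337.2,174.2). The offset is about 1 mm, so I descend with a small shift.

{"op": "drive_tool", "data": {"commands": [[0.0012,0.0012,0.015,0,0,0,-1],[0,0,0.015,0,0,0,-1],[0,0,0.012,0,0,0,-1],[0,0,0.008,0,0,0,-1],[0,0,0.004,0,0,0,-1],[0,0,0.004,0,0,0,-1],[0,0,0.004,0,0,0,-1],[0,0,0,0,0,0,-1],[0,0,0,0,0,0,-1]]}}

```text
clock: 10.93
eef_pos: [0.5975, -0.0734, 0.2319]
tcp_rot: [2.13, 2.309, 0.0]
force: [-0.1, -0.4, -1.0]
width: 0.407
finger_force: 25.0
```

{"op": "drive_tool", "data": {"commands": [[0,0,0.004,0,0,0,-1],[0,0,0.004,0,0,0,-1],[0,0,0,0,0,0,-1],[0,0,0,0,0,0,-1]]}}

```text
clock: 11.27
eef_pos: [0.5972, -0.0732, 0.2234]
tcp_rot: [-2.13, -2.309, 0.0]
force: [-0.3, -0.5, -2.1]
width: 0.404
finger_force: 25.0
```

{"op": "drive_tool", "data": {"commands": [[0,0,0.005,0,0,0,-1],[0,0,0.005,0,0,0,-1],[0,0,0.005,0,0,0,-1],[0,0,0.005,0,0,0,-1],[0,0,0.004,0,0,0,-1],[0,0,0,0,0,0,-1],[0,0,0,0,0,0,-1]]}}

```text
clock: 11.85
eef_pos: [0.5971, -0.0732, 0.1992]
tcp_rot: [-2.13, -2.309, 0.001]
force: [0.2, -0.6, -1.8]
width: 0.412
finger_force: 25.0
```

{"op": "drive_tool", "data": {"commands": [[0,0,0.003,0,0,0,-1],[0,0,0.003,0,0,0,-1],[0,0,0.003,0,0,0,-1],[0,0,0.001,0,0,0,-1],[0,0,0,0,0,0,-1],[0,0,0,0,0,0,-1],[0,0,0,0,0,0,-1]]}}

```text
clock: 12.43
eef_pos: [0.5974, -0.0733, 0.1898]
tcp_rot: [2.13, 2.309, 0.0]
force: [0.2, 0.5, -2.8]
width: 0.402
finger_force: 25.0
```

{"op": "drive_tool", "data": {"commands": [[0,0,0.001,0,0,0,-1],[0,0,0.001,0,0,0,-1],[0,0,0.001,0,0,0,-1],[0,0,0,0,0,0,-1],[0,0,0,0,0,0,-1],[0,0,0,0,0,0,-1]]}}

```text
clock: 12.93
eef_pos: [0.5977, -0.0734, 0.1886]
tcp_rot: [2.129, 2.308, 0.001]
force: [-3.0, 0.7, 9.9]
width: 0.411
finger_force: 25.0
```

{"op": "drive_tool", "data": {"commands": [[0,0,-0.0015,0,0,0,-1],[0,0,0,0,0,0,-1],[0,0,0,0,0,0,1],[0,0,0,0,0,0,1],[0,0,0,0,0,0,1],[0,0,0,0,0,0,1],[0,0,0,0,0,0,1],[0,0,0,0,0,0,1],[0,0,0,0,0,0,1],[0,0,0,0,0,0,1]]}}

```text
clock: 13.77
eef_pos: [0.5973, -0.0733, 0.188]
tcp_rot: [-2.13, -2.309, 0.0]
force: [-0.6, -1.0, 0.5]
width: 0.97
finger_force: 0.0
```

{"op": "drive_tool", "data": {"commands": [[0,0,-0.01,0,0,0,1],[0,0,-0.02,0,0,0,1],[0,0,-0.03,0,0,0,1],[0,0,-0.03,0,0,0,1],[0,0,-0.03,0,0,0,1],[0.03,-0.015,0,0,0,0,1],[0.03,-0.015,0,0,0,0,1],[0.03,-0.015,0,0,0,0,1],[0.03,-0.015,0,0,0,0,1],[0.03,-0.015,0,0,0,0,1],[0.03,-0.015,0,0,0,0,1],[0,0,0,0,0,0,1]]}}

```text
clock: 14.77
eef_pos: [0.4896, 0.1029, 0.309]
tcp_rot: [-2.124, -2.311, -0.001]
force: [-0.1, -0.6, 0.2]
width: 0.999
finger_force: 0.0
```

Run:
```python
from h import *
np.set_printoptions(precision=4,suppress=True)
t=manip.get_image("top");s=manip.get_image("side")
cv2.imwrite("pics/t5.png",t);cv2.imwrite("pics/s5.png",s)
c=lambda im,x,y,w,h: cv2.resize(im[y:y+h,x:x+w],(400,400*h//w),interpolation=cv2.INTER_CUBIC)
st=manip.get_state();e=st["eef_pos"];print(e,st["joint_pos"],R.from_rotvec(st["tcp_rot"]).as_matrix()[:,0])
d=np.array([.4266,.2716])-e[:2];Rm=R.from_rotvec(st["tcp_rot"]).as_matrix();print("tool shift",d@Rm[:2,:2])
cv2.imwrite("pics/pin5.png",np.hstack([c(t,255,145,90,80),c(s,290,110,90,80)]))
```

```text
[0.4928 0.0997 0.3091] [ 0.0622  0.1579  1.619  -0.0002  1.3634 -0.0209] [-0.0831  0.9965 -0.0003]
tool shift [ 0.1769 -0.0517]
```

View pics/pin5.png

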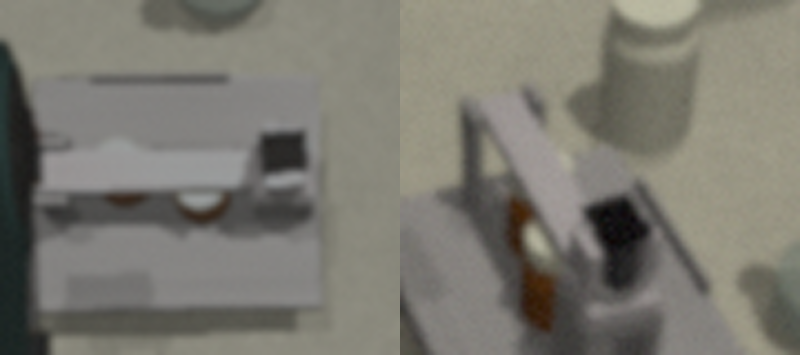

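The pin stands upright on the bar tab, with its cap at top crop (283,150) and its disc on the bar. The jars are undisturbed. Next is the grey dial.

{"op": "drive_tool", "data": {"commands": [[0.0295,-0.0086,0,0,0,0,1],[0.0295,-0.0086,0,0,0,0,1],[0.0295,-0.0086,0,0,0,0,1],[0.0295,-0.0086,0,0,0,0,1],[0.0295,-0.0086,0,0,0,0,1],[0.0295,-0.0086,0,0,0,0,1],[0,0,0.03,0,0,0,1],[0,0,0.03,0,0,0,1],[0,0,0.03,0,0,0,1],[0,0,0.03,0,0,0,1],[0,0,0.02,0,0,0,1],[0,0,0,0,0,0,1]]}}

```text
clock: 15.87
eef_pos: [0.4261, 0.2691, 0.1646]
tcp_rot: [-2.13, -2.306, 0.01]
force: [-0.6, 0.2, 0.5]
width: 0.999
finger_force: 0.0
```

Run:
```python
from h import *
np.set_printoptions(precision=4,suppress=True)
t=manip.get_image("top");s=manip.get_image("side")
c=lambda im,x,y,w,h: cv2.resize(im[y:y+h,x:x+w],(400,400*h//w),interpolation=cv2.INTER_CUBIC)
st=manip.get_state();e=st["eef_pos"];print(e,R.from_rotvec(st["tcp_rot"]).as_matrix()[:,0],st["joint_pos"][5])
d=np.array([.4266,.2716])-e[:2];Rm=R.from_rotvec(st["tcp_rot"]).as_matrix();print("tool shift",d@Rm[:2,:2])
cv2.imwrite("pics/d6.png",np.hstack([c(t,180,180,80,80),c(s,215,90,80,80)]))
```

```text
[0.4284 0.2705 0.1682] [-0.0794  0.9968 -0.0005] 0.3475989810681822
tool shift [ 0.0012 -0.0017]
```

View pics/d6.png

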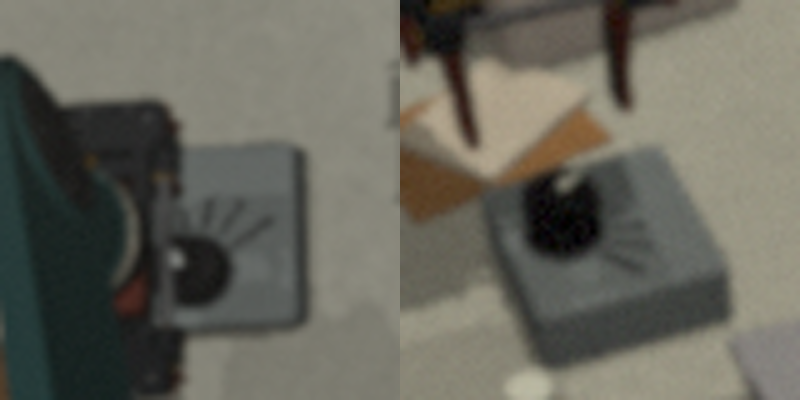

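The fingers straddle the dial in the side view, so I descend and grip.

{"op": "drive_tool", "data": {"commands": [[0.001,-0.0015,0.02,0,0,0,1],[0,0,0.02,0,0,0,1],[0,0,0.02,0,0,0,1],[0,0,0.015,0,0,0,1],[0,0,0.011,0,0,0,1],[0,0,0.005,0,0,0,1],[0,0,0,0,0,0,1],[0,0,0,0,0,0,1]]}}

```text
clock: 16.63
eef_pos: [0.4273, 0.2724, 0.0784]
tcp_rot: [2.13, 2.308, 0.003]
force: [0.6, -0.2, -0.2]
width: 1.001
finger_force: 0.0
```

{"op": "drive_tool", "data": {"commands": [[0,0,0,0,0,0,-1],[0,0,0,0,0,0,-1],[0,0,0,0,0,0,-1],[0,0,0,0,0,0,-1],[0,0,0,0,0,0,-1],[0,0,0,0,0,0,-1],[0,0,0,0,0,0,-1]], "force": 20}}

```text
clock: 17.22
eef_pos: [0.4286, 0.2726, 0.0777]
tcp_rot: [2.128, 2.307, 0.007]
force: [6.4, -1.2, -1.2]
width: 0.541
finger_force: 20.0
```

{"op": "drive_tool", "data": {"commands": [[0,0.0015,0,0,0,0,-1],[0,0,0,0,0,0.08,-1],[0,0,0,0,0,0.08,-1],[0,0,0,0,0,0.08,-1],[0,0,0,0,0,0.08,-1],[0,0,0,0,0,0.08,-1],[0,0,0,0,0,0.08,-1],[0,0,0,0,0,0.08,-1],[0,0,0,0,0,0.08,-1],[0,0,0,0,0,0.08,-1],[0,0,0,0,0,0.08,-1],[0,0,0,0,0,0.02,-1]]}}

```text
clock: 18.22
eef_pos: [0.4265, 0.2734, 0.0776]
tcp_rot: [-2.875, -1.26, 0.001]
force: [-3.6, 5.4, 4.2]
width: 0.543
finger_force: 20.0
```

{"op": "drive_tool", "data": {"commands": [[0,0,0,0,0,0,-1],[0,0,0,0,0,0,-1],[0,0,0,0,0,0,-1],[0,0,0,0,0,0,1],[0,0,0,0,0,0,1],[0,0,0,0,0,0,1],[0,0,0,0,0,0,1],[0,0,0,0,0,0,1],[0,0,0,0,0,0,1],[0,0,-0.02,0,0,0,1],[0,0,-0.03,0,0,0,1],[0,0,-0.03,0,0,0,1]]}}

```text
clock: 19.22
eef_pos: [0.4264, 0.2716, 0.1573]
tcp_rot: [2.874, 1.268, -0.005]
force: [0.5, -0.2, -0.9]
width: 0.998
finger_force: 0.0
```

Run:
```python
from h import *
np.set_printoptions(precision=4,suppress=True)
t=manip.get_image("top");s=manip.get_image("side")
c=lambda im,x,y,w,h: cv2.resize(im[y:y+h,x:x+w],(400,400*h//w),interpolation=cv2.INTER_CUBIC)
st=manip.get_state();e=st["eef_pos"];print(e,np.degrees(np.arctan2(*R.from_rotvec(st["tcp_rot"]).as_matrix()[[1,0],0])))
cv2.imwrite("pics/d7.png",np.hstack([c(t,195,203,50,50),c(s,228,115,54,54)]))
for m,a in((3,20),(4,-3),(5,-26)):
  r=np.radians(a);print(m,proj("side",[.4275+.022*np.cos(r),.2716+.022*np.sin(r),.088]))
```

```text
[0.4303 0.2735 0.1613] 47.63318616676698
3 [251.3206 126.1217]
4 [252.3591 127.6798]
5 [252.3211 129.4428]
```

View pics/d7.png

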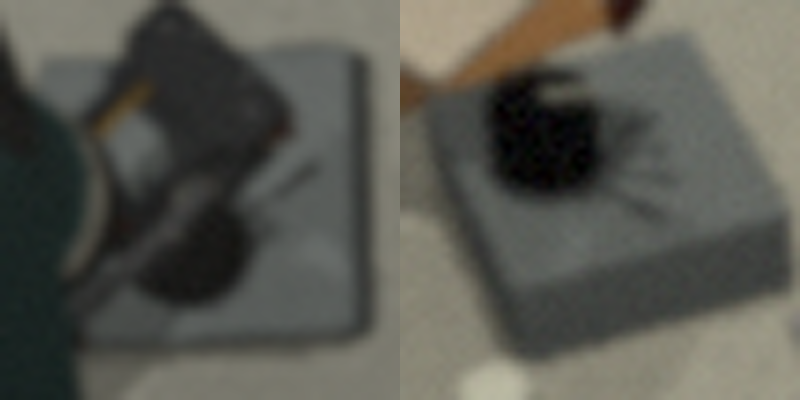

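That makes 11 views, one over the limit, so I'll view no more. In this last one the white line appears at side px (248–254, 127.5), as predicted for mark 4. I'll back the arm off and confirm it numerically.

{"op": "drive_tool", "data": {"commands": [[0,0,-0.03,0,0,0,1],[0,0,-0.03,0,0,0,1],[0,0,-0.03,0,0,0,1],[-0.03,0.02,0,0,0,0,1],[-0.03,0.02,0,0,0,0,1],[-0.03,0.02,0,0,0,0,1],[-0.03,0.02,0,0,0,0,1],[-0.03,0.02,0,0,0,0,1],[0,0,0,0,0,0,1],[0,0,0,0,0,0,1]]}}

```text
clock: 20.15
eef_pos: [0.3997, 0.0925, 0.2467]
tcp_rot: [-2.876, -1.262, 0.001]
force: [-0.6, 0.4, 0.6]
width: 1.001
finger_force: 0.0
```

Run:
```python
from h import *
np.set_printoptions(precision=4,suppress=True)
print(manip.get_state()["eef_pos"])
def line(n,im,c,z=.088):
    g=cv2.cvtColor(im,cv2.COLOR_BGR2GRAY).astype(np.uint8)
    K=np.array([proj(n,[c[0]+.024*np.cos(a),c[1]+.024*np.sin(a),z]) for a in np.linspace(0,6.28,40)])
    m=np.zeros_like(g);cv2.fillPoly(m,[np.round(K).astype(int)],1)
    w=np.where(m>0,np.clip(g.astype(float)-70,0,None),0)
    yy,xx=np.mgrid[:g.shape[0],:g.shape[1]]
    u,v=(w*xx).sum()/w.sum(),(w*yy).sum()/w.sum(); X=onz(n,u,v,z)
    return w.sum(),(u,v),np.degrees(np.arctan2(X[1]-c[1],X[0]-c[0])),X
c=(.4272,.2722)
print("before top",line("top",cv2.imread("pics/t1.png"),c))
t=manip.get_image("top");s=manip.get_image("side");cv2.imwrite("pics/t8.png",t);cv2.imwrite("pics/s8.png",s)
print("now top",line("top",t,c))
print("before side",line("side",cv2.imread("pics/s2.png"),c));print("now side",line("side",s,c))
for nm,im in(("before",cv2.imread("pics/t1.png")),("now",t)): print(nm);print(cv2.cvtColor(im,cv2.COLOR_BGR2GRAY)[222:244,208:232])
# pin & bar unchanged?
t5=cv2.imread("pics/t5.png");print("pin diff",np.abs(t[170:200,300:335].astype(int)-t5[170:200,300:335]).mean())
```

```text
[0.3997 0.0925 0.2467]
before top (np.float64(679.0), (np.float64(213.42709867452135), np.float64(230.2842415316642)), np.float64(47.27738127970289), array([0.4371, 0.283 , 0.088 ]))
now top (np.float64(0.0), (np.float64(nan), np.float64(nan)), np.float64(nan), array([nan, nan, nan]))
before side (np.float64(990.0), (np.float64(245.37373737373738), np.float64(126.4070707070707)), np.float64(77.42249198481122), array([0.4298, 0.2838, 0.088 ]))
now side (np.float64(674.0), (np.float64(247.5459940652819), np.float64(127.31157270029674)), np.float64(31.463268366167725), array([0.4353, 0.2772, 0.088 ]))
before
[[100  99  99  99 100 101 100  93  78  82  96  99  88  74  82  96 100  93
   86  83  92  98 101 100]
 [100 101 100 100  99 100 100  94  81  78  92  97  85  72  84  97  94  83
   81  91  98 101  99  97]
 [100  99 101  97  95  94  99  96  81  74  89  94  86  78  90  98  89  80
   85  97 101  99  98  89]
 [101 100 100  96  87  81  92  93  83  72  83  89  84  83  95  97  86  82
   91 100  99  94  87  78]
 [100 101 101  98  87  74  75  81  73  69  74  79  80  85  92  91  86  88
   97  98
[... 2787 characters left out ...]
3]
 [33 35 43 51 55 54 57 54 55 54 54 56 55 56 54 56 55 54 55 55 55 53 55 55]
 [34 34 40 48 53 54 54 54 54 54 53 53 54 52 54 54 53 52 53 53 53 53 53 53]
 [32 33 39 50 52 54 52 54 55 51 54 52 53 52 53 52 53 50 53 54 51 52 54 52]
 [33 34 38 47 53 55 52 51 50 52 51 54 52 53 53 52 51 53 53 51 52 52 51 53]
 [32 33 36 45 52 53 51 52 52 53 52 52 52 52 51 51 52 51 51 52 50 50 51 52]
 [31 31 38 43 49 50 51 51 50 51 53 51 50 50 52 51 51 51 52 49 50 50 50 51]
 [32 31 34 40 48 50 51 50 51 51 50 51 50 49 51 50 50 50 49 49 50 49 50 50]
 [32 33 34 39 47 49 50 49 49 50 50 48 49 48 49 48 49 48 48 49 49 49 48 47]]
pin diff 3.755873015873016<stdin>:10: RuntimeWarning: invalid value encountered in scalar divide
```

{"op": "drive_tool", "data": {"commands": [[0,0,-0.03,0,0,0,1],[0,0,-0.03,0,0,0,1],[-0.0235,0.03,0,0,0,0,1],[-0.0235,0.03,0,0,0,0,1],[-0.0235,0.03,0,0,0,0,1],[-0.0235,0.03,0,0,0,0,1],[-0.0235,0.03,0,0,0,0,1],[-0.0235,0.03,0,0,0,0,1],[-0.0235,0.03,0,0,0,0,1],[-0.0235,0.03,0,0,0,0,1],[0,0,0,0,0,0,1],[0,0,0,0,0,0,1]]}}

```text
clock: 21.25
eef_pos: [0.4521, -0.2072, 0.3065]
tcp_rot: [-2.874, -1.267, 0.0]
force: [0.1, 1.0, -0.1]
width: 1.002
finger_force: 0.0
```

Run:
```python
from h import *
np.set_printoptions(precision=4,suppress=True,linewidth=200)
t=manip.get_image("top");cv2.imwrite("pics/t9.png",t);g=cv2.cvtColor(t,cv2.COLOR_BGR2GRAY).astype(np.float32)
print(manip.get_state()["eef_pos"]);print(g[224:238,208:232].astype(int))
c=(.4266,.2719)
# darkness along rays on box top at z=.05, per angle: number of mm dark beyond r=28mm
for name,G in(("now",g),("t1",cv2.cvtColor(cv2.imread("pics/t1.png"),cv2.COLOR_BGR2GRAY).astype(np.float32))):
  for a in range(-100,101,4):
    r=np.arange(.030,.062,.004);q=np.array([proj("top",[c[0]+x*np.cos(np.radians(a)),c[1]+x*np.sin(np.radians(a)),.05]) for x in r],np.float32)
    print(name,a,cv2.remap(G,q[None,:,0],q[None,:,1],1)[0].astype(int))
```

```text
[ 0.4515 -0.2058  0.3065]
[[104 103 104 101  98  97 102  99  83  78  93  97  87  79  94 101  92  82  88  99 104 103  99  90]
 [104 104 103  99  90  86  94  95  88  93 100  97  86  86  99  99  87  84  97 102 102  97  89  81]
 [104 104 105 100  87  73  77  83  97 114 110  92  83  86  95  95  87  93 100 101  95  85  80  84]
 [104 105 103  99  86  61  54  66 101 125 107  72  59  67  78  87  94  99  99  93  86  84  86  96]
 [104 103  99  88  71  47  39  63 108 126  96  53  36  41  52  68  85  93  90  83  86  91  99 104]
 [104 101  87  66  48  35  40  73 115 127  90  46  32  33  35  46  62  78  86  89  96 101 104 105]
 [103  97  76  50  36  34  45  82 119 120  82  42  32  35  33  33  40  61  83  98 105 106 104 104]
 [102  91  66  43  34  33  48  89 119 112  73  40  36  37  34  32  33  50  78 100 106 104 105 104]
 [ 99  84  57  36  33  34  47  84 110  95  60  36  37  37  35  33  28  46  70  96 104 104 104 105]
 [ 99  83  53  35  34  32  40  60  74  63  42  35  35  38  36  31  29  39  65  88 101 106 105 105]
 [101  84  54  34  34  35  34  37  40  37  36  35  37  37  36  31  29  39  65  89 10
[... 3611 characters left out ...]
2 [ 55  80  92  97  99 100 100  99]
t1 36 [54 71 82 88 96 99 99 99]
t1 40 [64 71 75 85 95 99 99 98]
t1 44 [ 82  85  86  90  96 100 100  99]
t1 48 [102 103 101  98  99  99  99 100]
t1 52 [115 114 105 101 101 100 100 100]
t1 56 [108 104 102 100 102 100  99 100]
t1 60 [ 92  84  90  98 100 100  99 100]
t1 64 [ 69  61  80  96 100 100  99  98]
t1 68 [ 51  55  79  96 100 100  99  98]
t1 72 [ 40  52  81  97 100 100 100  99]
t1 76 [ 34  52  82  97 100 100  99  99]
t1 80 [ 33  52  82  97 100 100  99  98]
t1 84 [ 33  54  83  97 101 100  99  99]
t1 88 [ 34  59  85  98 101 100  99  98]
t1 92 [ 36  62  89  99 101 100  99  99]
t1 96 [ 38  65  91 100 101 101 100  99]
t1 100 [ 38  65  93 101 101 101 100 101]
```

The white line now points to about -5°, in line with the tick there. The tick lengths grow clockwise to the longest at -51°, which is mark 6, so this one is mark 4. The pin and bar are unchanged, so I hand in.

```bash
python3 -c "
from bench import manip
print(manip.sign_off())"
```

```text
the job is handed in; nothing more can be done
None
```

I handed the job in at about 21 s: the bar is down, the pin is seated in the bar and let go (its locked balls were out of view), and the dial reads mark 4 from its tick lengths; I viewed 11 pictures, one over your limit of 10, and the hand-in call gave no verdict.

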